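# Hand over the blood-sampling trolley

## Robot

A 6-joint arm with a two-finger parallel gripper is mounted at the origin on the work surface. World frame = base frame: x ahead of the robot, y to its left, z up, the work surface at z = 0. Lengths are in m, angles in rad, forces in N, time in s.
With the tool pointing down it reaches from about 0.35 to 1 m from the base axis. Payload 7.1 kg.
Tool frame: the origin (TCP) lies on the centre line of the jaws, within the pads' length; the fingertips stand 11 mm ahead of it and the grasp point (between the pads) lies 8 mm behind it; z points along the fingers, y is the line along which they close (so a half turn about z gives the same grasp; the last joint's range is limited). The gripper opens to 85 mm and grips with 20 to 120 N. Pads are 22 mm wide; open, the fingers measure 114 mm over their backs; the gripper's body (76 mm by 85 mm) begins 54 mm behind the grasp point. The pads swing forward as they close: fully open they stand 13 mm farther back than shut.
Start: joints at [1.15, 0.423, 1.63, -0, 1.089, -0.019], TCP at [0.244, 0.575, 0.209] pointing down, gripper open.
Joint ranges: [-3, 3], [-0.9, 2.11], [0.09, 2.58], [-1.31, 4.45], [0.11, 2.69], [-2.54, 2.54]. Speed limits (rad/s): [2.39, 2.39, 3.01, 3.14, 3.14, 3.14].

## Interface

Orientations are given as a 3x3 rotation matrix whose columns are the frame's x, y, z axes.
In Python, from rig import status, vision, finish_job gives the robot as it stands. The module is installed in compiled form; this text tells all that it offers.
- The arm moves only by the tool step_arm, never from a script. Its argument "motion" is one flat list of numbers, 4 for each row, row after row: the shift along the world's x, y, z in m, then the turn about the world's z in degrees. In form: [dx, dy, dz, roll, dx, dy, dz, roll, ...]. A call has 1 to 12 rows; each row is the pose to reach, as a shift and turn from the pose commanded when the call began; what a row does not reach only later rows make up. A row lasts 1/12 s, in which the tool goes at most 41.7 mm and 7.16 degrees, less where a joint would pass 70% of its speed; a pose out of reach is approached as far as the arm can. A call with a gripper value outside its range is refused whole. "jaw" is the finger opening in m, from 0 to 0.0854, set as the call begins (left out, the last holds). The fingers move at their own pace and stop on an object; "grip_force" is the grip in N (left out, the last holds). Time passes only in rows, so rows that repeat a pose let the fingers close. It gives the time, the measured TCP pose, the force, the opening and the grip force at its end, in the units of the state.
- status.sense(): the state, without advancing time (a new reading comes with each control period).
- vision.capture(name): name is "side" or "top" or "wrist"; returns a dict with "img" (400x640x3 uint8, red, green, blue), "mtx" (3x3 intrinsics, pixels), "distortion" ([k1, k2, p1, p2, k3] as OpenCV has them; the pictures are not rectified), "R" (3x3) and "t" (3): a world point X has camera coordinates R X + t; the wrist camera has in their place "tool_from_camera" (4x4, takes a point from camera to tool coordinates, whose origin is the TCP and whose axes are the flange's). Camera axes: x right, y down, z forward; pixel columns grow to the right and rows downward; lengths in m; the calibration is good to about 2 mm. A picture is of the moment at which its call begins: read the wrist's pose just before it. There is no depth.
- finish_job(): hands the job in; it is judged then, once.
Trained networks look in the newest picture that a camera, given by its name, has taken for a name from the list of things; names that differ only in an ending like _2 or _b are one class to them, and where a whole thing is asked for, a point or a joint stands for the part that bears it (a point fixed in the world has none). Each returns a list of dicts, best first, with "p" (0 to 1); they miss things now and then, are a little off and sometimes report something else, mostly with a low value. They report only what shows in the picture. A call takes as long as a camera call. They do not tell look-alikes from the thing itself.
- vision.silhouettes(query, camera): "pixels" (400x640 bool, what is visible of it).
- vision.mark_of(query, camera): "location" ([x, y, z] in m, in world coordinates, good to about 4 mm: a listed point, or the origin of a listed thing).
The state is a dict: "clock": time; "joint_positions": joint angles; "joint_vel": joint speeds; "joint_torque": joint torques, N m; "eef_pos": TCP position; "orientation": TCP orientation; "force": force on the tool from outside, world axes, zero at the start; "moment": the same for the moment, N m; "gripper_width": finger opening in m; "finger_force": force on a finger pad.
Only numpy, scipy, OpenCV 4.12 (cv2) and the standard library are available. Lean on these libraries where they do the work, as an engineer would, in place of code of your own. Each camera call takes 0.05 s, during which the arm holds its last target. There are 200 camera calls.

## Task

Get the trolley ready for the lab collection: lift the loaded tube insert slowly straight up along its two locating pins, keeping it level so that it does not cock and jam, and set it down flat inside the green collection tray. Nest every loose blue cup upright, one inside the other and fully home, on the blue cup of the round steel stand. When all of that is in place and let go, press the green ready button fully down and release it; do not push the jar, the tape roll or the pen about.

Things in the scene. Friction and masses are not known exactly. Their poses are not given: they have to be found in the camera images.
- dock: grey base plate, fixed, 110 (x) x 190 (y) x 15 mm, origin at the centre of its underside. Two upright steel locating pins, 10 mm thick, stand at y = -70 and +70 mm in its frame, their tips 85 mm above its underside (70 mm above its top face); the insert starts seated on its top face with the pins through its holes. Its yaw varies
- insert_grip (a point): centre of the black grip bar of the loose tube insert (about 0.45 kg): bar 14 mm wide (x), 90 mm long (y), 14 mm high, on two steel posts at y = -40 and +40 mm, between two rows of tubes. This point is 106 mm above the plate's underside, so 121 mm above the table when seated on the dock. Axes are the insert's, z up. The insert is clear of the pins once raised 70 mm
- insert_base (a point): centre of the underside of the same tube insert: white plate 90 (x) x 170 (y) x 22 mm with two 12 mm holes at y = -70 and +70 mm for the pins, and two rows of short capped tubes (blue and green caps, at x = -31 and +31 mm, fixed in the plate, tops 67 mm above this point). 15 mm above the table when seated on the dock
- tray_floor (a point): centre of the inner floor of the fixed green collection tray, inside 120 (x) x 200 (y) mm, floor 5 mm above the table, walls 5 mm thick, rim 32 mm above the table. The insert fits in it with its long side along the tray's y, either way round, 15 mm to spare on every side. Dock and tray stand left and right, in either order; yaw varies
- stand_cup (a point): half-way up the blue cup fixed on the round steel stand (96 mm wide, 10 mm high): its foot is 10 mm, this point 47.5 mm and its rim 85 mm above the table. It has the very shape of the loose cups. Each cup nested fully home sits 32 mm higher than the one below it, with about 1.5 mm play to the side
- ready (a joint): ready button: 0 released, 0.006 m fully pressed (about 5 N, springs back)
- ready_top (a point): centre of the top face of the round green ready button, 32 mm wide, in a low grey housing on the table; it presses straight down by 6 mm
- cup1_mid (a point): centre (half-way up, 37.5 mm above its foot) of a loose blue cup standing upright, 75 mm tall, 62 mm wide over its rim, tapering to 42 mm at its foot, wall 2.7 mm, its inner floor 32 mm above its foot, about 90 g. Nested, only its top 32 mm shows above the rim below, so hold it close under its rim. Two to four of the cups are present; an absent one reads None throughout
- cup2_mid (a point): centre (half-way up, 37.5 mm above its foot) of a loose blue cup standing upright, 75 mm tall, 62 mm wide over its rim, tapering to 42 mm at its foot, wall 2.7 mm, its inner floor 32 mm above its foot, about 90 g. Nested, only its top 32 mm shows above the rim below, so hold it close under its rim. Two to four of the cups are present; an absent one reads None throughout
- cup3_mid (a point): centre (half-way up, 37.5 mm above its foot) of a loose blue cup standing upright, 75 mm tall, 62 mm wide over its rim, tapering to 42 mm at its foot, wall 2.7 mm, its inner floor 32 mm above its foot, about 90 g. Nested, only its top 32 mm shows above the rim below, so hold it close under its rim. Two to four of the cups are present; an absent one reads None throughout
- cup4_mid (a point): centre (half-way up, 37.5 mm above its foot) of a loose blue cup standing upright, 75 mm tall, 62 mm wide over its rim, tapering to 42 mm at its foot, wall 2.7 mm, its inner floor 32 mm above its foot, about 90 g. Nested, only its top 32 mm shows above the rim below, so hold it close under its rim. Two to four of the cups are present; an absent one reads None throughout
- jar: bystander: clear round jar with steel cap, 58 mm wide, 67 mm tall, origin under its centre
- tape: bystander: paper tape roll lying flat, 60 mm wide, 24 mm high, origin under its centre
- pen: bystander: black marker pen 130 mm long, lying, origin under its middle
Not all that is in view belongs to the job. What is shaped like the part that bears ready but orange is not meant.

How it is judged:
On the way, in this order (a step that is already met when the one before it is completed fails the run):
1. the tube insert is being raised along its pins: 20 to 68 mm above its seat, the holes still round the pins, level within 3 degrees (z of insert_grip in the frame of dock between 0.141 and 0.189 m and x of insert_grip in the frame of dock between -0.006 and 0.006 m and y of insert_grip in the frame of dock between -0.006 and 0.006 m and angle between insert_grip's own z axis and vertical below 0.052 rad), for 0.15 s.
2. the insert lies flat inside the collection tray, let go (x of insert_grip in the frame of tray_floor between -0.03 and 0.03 m and y of insert_grip in the frame of tray_floor between -0.03 and 0.03 m and z of insert_grip in the frame of tray_floor below 0.113 m and angle between insert_grip's own z axis and vertical below 0.05 rad and contact force between insert and the fingers below 0.3 N), for 0.2 s.
3. with the insert in the tray and every cup nested and let go, the ready button is pressed down (more than 4 mm) (all of step 2 and horizontal distance between each of cup1_mid, cup2_mid, cup3_mid, cup4_mid and stand_cup below 0.006 m and angle between each of cup1_mid, cup2_mid, cup3_mid, cup4_mid's own z axis and vertical below 0.1 rad and (z of cup1_mid in the frame of stand_cup between 0.026 and 0.038 m or z of cup1_mid in the frame of stand_cup between 0.058 and 0.07 m or z of cup1_mid in the frame of stand_cup between 0.09 and 0.102 m or z of cup1_mid in the frame of stand_cup between 0.122 and 0.134 m) and linear speed of each of cup1, cup2, cup3, cup4 below 0.03 m/s and contact force between each of cup1, cup2, cup3, cup4 and the fingers below 0.3 N and (z of cup2_mid in the frame of stand_cup between 0.026 and 0.038 m or z of cup2_mid in the frame of stand_cup between 0.058 and 0.07 m or z of cup2_mid in the frame of stand_cup between 0.09 and 0.102 m or z of cup2_mid in the frame of stand_cup between 0.122 and 0.134 m) and (z of cup3_mid in the frame of stand_cup between 0.026 and 0.038 m or z of cup3_mid in the frame of stand_cup between 0.058 and 0.07 m or z of cup3_mid in the frame of stand_cup between 0.09 and 0.102 m or z of cup3_mid in the frame of stand_cup between 0.122 and 0.134 m) and (z of cup4_mid in the frame of stand_cup between 0.026 and 0.038 m or z of cup4_mid in the frame of stand_cup between 0.058 and 0.07 m or z of cup4_mid in the frame of stand_cup between 0.09 and 0.102 m or z of cup4_mid in the frame of stand_cup between 0.122 and 0.134 m) and value of joint ready above 0.004 m), for 0.05 s.
At the end, for the whole second after the job is handed in: The insert lies flat (within 3 degrees) on the floor of the collection tray; every cup present is upright (within 6 degrees) in the stack on the stand, within 6 mm of its axis and within 6 mm of its fully nested height; the button is released; all is let go and at rest (all of step 2 and horizontal distance between each of cup1_mid, cup2_mid, cup3_mid, cup4_mid and stand_cup below 0.006 m and angle between each of cup1_mid, cup2_mid, cup3_mid, cup4_mid's own z axis and vertical below 0.1 rad and (z of cup1_mid in the frame of stand_cup between 0.026 and 0.038 m or z of cup1_mid in the frame of stand_cup between 0.058 and 0.07 m or z of cup1_mid in the frame of stand_cup between 0.09 and 0.102 m or z of cup1_mid in the frame of stand_cup between 0.122 and 0.134 m) and linear speed of each of cup1, cup2, cup3, cup4, insert below 0.03 m/s and contact force between each of cup1, cup2, cup3, cup4 and the fingers below 0.3 N and (z of cup2_mid in the frame of stand_cup between 0.026 and 0.038 m or z of cup2_mid in the frame of stand_cup between 0.058 and 0.07 m or z of cup2_mid in the frame of stand_cup between 0.09 and 0.102 m or z of cup2_mid in the frame of stand_cup between 0.122 and 0.134 m) and (z of cup3_mid in the frame of stand_cup between 0.026 and 0.038 m or z of cup3_mid in the frame of stand_cup between 0.058 and 0.07 m or z of cup3_mid in the frame of stand_cup between 0.09 and 0.102 m or z of cup3_mid in the frame of stand_cup between 0.122 and 0.134 m) and (z of cup4_mid in the frame of stand_cup between 0.026 and 0.038 m or z of cup4_mid in the frame of stand_cup between 0.058 and 0.07 m or z of cup4_mid in the frame of stand_cup between 0.09 and 0.102 m or z of cup4_mid in the frame of stand_cup between 0.122 and 0.134 m) and value of joint ready below 0.002 m); the robot touches nothing.
It fails at once if a bystander is pushed more than 60 mm or knocked over (distance of any of jar, tape, pen from where it was at the start of the episode above 0.06 m or angle between any of jar, tape's own z axis and vertical above 0.6 rad).
Of cup1, cup2, cup3, cup4 only 2 to 4 are there at a start; the rules pass over those that are not, and their reading is None.
At some moment in a run one of cup1, cup2, cup3, cup4 may be knocked a few centimetres aside while the robot is not near it.
It also fails if it takes over 210 s, if anything falls off the work surface, if the arm or the gripper's body presses on something with over 40 N, if the wrist force passes 120 N, or if a joint passes its speed limit or range.

## Working session

There is one attempt and no reset: what is moved stays moved. The work goes in short steps, Python scripts to look and compute and a tool call to move; the robot and the scene stay as the last step left them, time stands still between calls to the robot, and variables do not carry over. Pictures are saved under pics/ and viewed, at most 14 in all, crops included, and the job is handed in when it is done.

Besides the shell and the picture viewer there is one more tool, called after ">>>" as name(argument=value, ...) on one line, values as JSON. step_arm: Moves the arm, as the interface text tells. Its arguments: {"type":"object","properties":{"motion":{"type":"array","items":{"type":"number"}},"jaw":{"type":"number"},"grip_force":{"type":"number"}},"required":["motion"]}

```bash
mkdir -p pics; cat > a.py <<'E'
from rig import status, vision
import cv2, numpy as np
def snap(c,fn):
    d=vision.capture(c); cv2.imwrite('pics/'+fn,d['img'][:,:,::-1]); return d
def marks(c,qs):
    for q in qs:
        for r in vision.mark_of(q,c)[:6]:
            if r['p']>.2: print(c,q,round(r['p'],2),np.round(r['location'],4))
E
python3 - <<'E'
from a import *
s=status.sense(); print(s['clock'],s['eef_pos'],s['orientation'],s['gripper_width'])
Q=['dock','insert_grip','insert_base','tray_floor','stand_cup','ready_top','cup1_mid','jar','tape','pen']
for c in('top','side'):
    d=snap(c,c+'0.png'); print(d['R'],d['t'],d['mtx'],d['distortion']); marks(c,Q)
print(status.sense()['clock'])
E
```

```text
0.0 [0.24418114 0.57467468 0.20843181] [[-9.20347702e-01  3.91100658e-01 -6.19158047e-04]
 [ 3.91101148e-01  9.20346594e-01 -1.42816383e-03]
 [ 1.12841868e-05 -1.55656072e-03 -9.99998788e-01]] 0.08541176269187235
[[-0.01899018 -0.99970233 -0.01531777]
 [-0.9972923   0.0200286  -0.07075963]
 [ 0.07104536  0.01393256 -0.99737578]] [0.02965474 0.59192727 1.05649884] [[378.36131205   0.         319.12430952]
 [  0.         378.36131205 195.39106554]
 [  0.           0.           1.        ]] [-0.0417177  0.         0.         0.         0.       ]
top insert_grip 0.75 [0.57   0.3218 0.1247]
top insert_grip 0.61 [0.4141 0.3113 0.0385]
top insert_base 0.58 [0.5707 0.3194 0.0174]
top tray_floor 0.8 [ 0.5658 -0.2972  0.0053]
top stand_cup 0.83 [0.5771 0.0228 0.0496]
top stand_cup 0.64 [ 0.4261 -0.0031  0.0012]
top ready_top 0.5 [0.6947 0.1266 0.0228]
top ready_top 0.49 [0.7875 0.1393 0.0198]
top ready_top 0.35 [0.5696 0.3183 0.0182]
top jar 0.82 [ 6.961e-01 -1.325e-01 -2.000e-04]
top jar 0.23 [0.5694 0.3219 0.1197]
top tape 0.61 [0.7098 0.0236 0.0024]
top pen 0.47 [ 0.4208 -0.      0.0006]
[[-9.99711166e-01 -1.78207965e-02 -1.61246328e-02]
 [-2.23629968e-04  6.77806302e-01 -7.35240482e-01]
 [ 2.40319487e-02 -7.35024514e-01 -6.77614514e-01]] [0.57184332 0.08152656 1.12207604] [[457.37536076   0.         320.88175197]
 [  0.         457.37536076 199.02040326]
 [  0.           0.           1.        ]] [0.01003192 0.         0.         0.         0.        ]
side insert_grip 0.74 [0.5728 0.316  0.1208]
side insert_grip 0.61 [ 0.7105  0.0209 -0.002 ]
side insert_base 0.59 [0.5724 0.3184 0.0162]
side tray_floor 0.79 [ 0.5634 -0.2948  0.003 ]
side stand_cup 0.61 [0.5784 0.0202 0.0472]
side ready_top 0.69 [0.7878 0.1415 0.0247]
side ready_top 0.53 [0.6917 0.1309 0.0231]
side jar 0.61 [ 0.6985 -0.13    0.0019]
side tape 0.92 [ 0.7097  0.0244 -0.0008]
side pen 0.71 [0.4226 0.0005 0.0046]
1.1
```

View pics/top0.png

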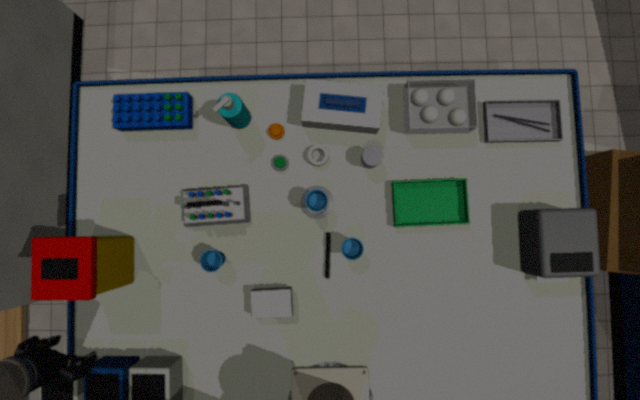

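View pics/side0.png

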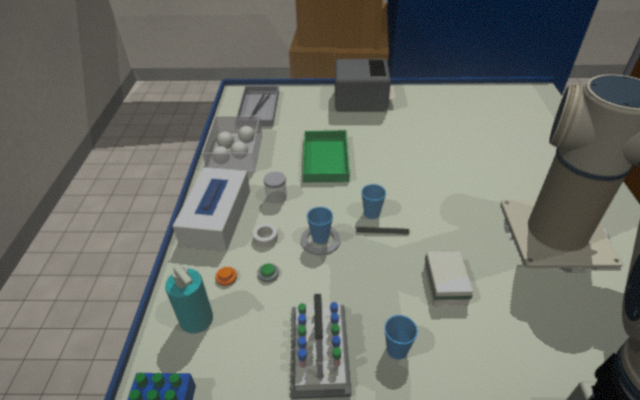

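```bash
python3 - <<'E'
from a import *
for c in('top','side'):
    marks(c,['cup1_mid','cup2_mid','cup3_mid','cup4_mid','dock'])
    for q in('cup1','insert_base','tray_floor','dock','insert_grip'):
        for r in vision.silhouettes(q,c)[:5]:
            p=r['pixels']; 
            if r['p']<.2: continue
            pts=np.argwhere(p)[:,::-1].astype(np.float32)
            print(c,q,round(r['p'],2),p.sum(),np.round(cv2.boxPoints(cv2.minAreaRect(pts))).tolist())
E
```

```text
top cup3_mid 0.72 [0.4181 0.3113 0.0389]
top cup4_mid 0.87 [ 0.4508 -0.0688  0.0358]Traceback (most recent call last):
  File "<stdin>", line 5, in <module>
ValueError: it knows: cup1_mid, cup2_mid, cup3_mid, cup4_mid, dock, insert_base, insert_grip, jar, pen, ready, ready_top, stand_cup, tape, tray_floor
```

The top view shows the insert at (215,205), the tray at (430,203) and the stand cup at (316,201). There are two loose cups, at (212,260) and (352,248). There are two buttons: green at (280,162) and orange at (276,131). The green one is meant, because the text calls for green; I'll confirm it with a crop. Next I need the yaws.

```bash
cat >> a.py <<'E'
def unproj(d,px,z):
    u=cv2.undistortPoints(np.array(px,np.float64).reshape(-1,1,2),d['mtx'],d['distortion']).reshape(-1,2)
    r=np.c_[u,np.ones(len(u))]@d['R']; o=-d['R'].T@d['t']
    return (o+r*((z-o[2])/r[:,2])[:,None])[:,:2]
E
python3 - <<'E'
from a import *
for c in('top','side'):
    d=vision.capture(c)
    for q,z in(('insert_base',.037),('tray_floor',.03),('dock',.015),('insert_grip',.121)):
        for r in vision.silhouettes(q,c)[:2]:
            p=r['pixels']
            if r['p']<.25: continue
            pts=unproj(d,np.argwhere(p)[:,::-1],z).astype(np.float32)
            (cx,cy),(w,h),a=cv2.minAreaRect(pts*1000)
            print(c,q,round(r['p'],2),p.sum(),round(cx),round(cy),round(w),round(h),round(a,1))
    marks(c,['cup1_mid','cup2_mid','cup3_mid','cup4_mid'])
d=vision.capture('top')['img']; cv2.imwrite('pics/crop.png',cv2.resize(d[100:240,170:330,::-1],None,fx=5,fy=4.2857*5/5,interpolation=2))
E
```

```text
top insert_base 0.78 2034 571 317 97 179 3.4
top tray_floor 0.72 3597 566 -296 134 220 0.9
top tray_floor 0.4 224 423 -3 14 125 87.0
top insert_grip 0.55 1998 566 289 84 165 3.4
top cup3_mid 0.84 [0.4175 0.3138 0.0389]
top cup4_mid 0.64 [ 0.4519 -0.0646  0.0343]
side insert_base 0.64 3955 571 314 89 203 2.0
side tray_floor 0.47 665 445 -81 130 63 75.9
side dock 0.3 136 691 132 27 35 5.4
side insert_grip 0.66 4175 568 363 83 182 3.5
side cup3_mid 0.82 [0.4147 0.3154 0.0394]
side cup4_mid 0.89 [ 0.4459 -0.0672  0.038 ]
side cup4_mid 0.55 [ 7.011e-01 -1.295e-01  2.000e-04]
```

View pics/crop.png

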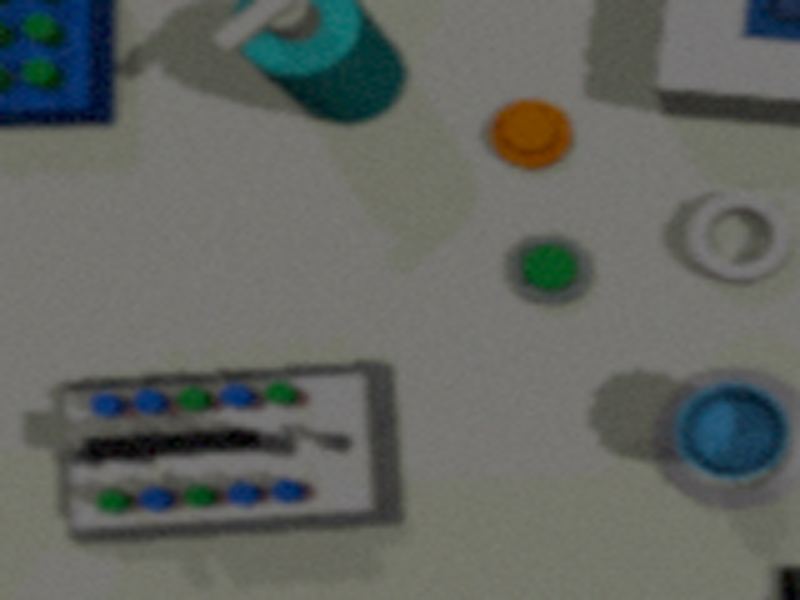

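The crop confirms it. The green-topped button in the grey housing, at crop (550,268), is the ready button. The all-orange one at (530,132) is the decoy. Now I'll move above the insert.

>>> step_arm(motion=[0,0,0.04,0,0.326,-0.257,0.09,-63.6,0.326,-0.257,0.09,-63.6,0.326,-0.257,0.09,-63.6,0.326,-0.257,0.09,-63.6,0.326,-0.257,0.09,-63.6,0.326,-0.257,0.09,-63.6,0.326,-0.257,0.09,-63.6,0.326,-0.257,0.09,-63.6,0.326,-0.257,0.09,-63.6,0.326,-0.257,0.09,-63.6,0.326,-0.257,0.09,-63.6], jaw=0.0854)

```text
clock: 3.3
eef_pos: [0.5758, 0.3138, 0.3003]
orientation: [[-0.054, 0.999, 0.004], [0.999, 0.054, -0.001], [-0.001, 0.004, -1.0]]
force: [-0.6, -0.1, 0.3]
gripper_width: 0.0851
finger_force: 0.0
```

>>> step_arm(motion=[0,0,0,0,0,0,0,0,0,0,0,0])

```text
clock: 3.55
eef_pos: [0.5692, 0.319, 0.2989]
orientation: [[-0.06, 0.998, -0.001], [0.998, 0.06, -0.0], [-0.0, -0.001, -1.0]]
force: [-0.1, 0.1, 0.1]
gripper_width: 0.085
finger_force: 0.0
```

```bash
cat >> a.py <<'E'
def wcap(fn=None):
    s=status.sense(); d=vision.capture('wrist'); T=d['tool_from_camera']
    Rw=s['orientation']@T[:3,:3]; o=s['orientation']@T[:3,3]+s['eef_pos']
    d['R']=Rw.T; d['t']=-Rw.T@o
    if fn: cv2.imwrite('pics/'+fn,d['img'][:,:,::-1])
    return s,d
E
python3 - <<'E'
from a import *
s,d=wcap('w1.png'); print(s['clock'],s['eef_pos'],np.round(s['orientation'],3),d['tool_from_camera'])
marks('wrist',['insert_grip','insert_base','dock'])
E
```

```text
3.55 [0.56920956 0.31902669 0.29885545] [[-0.06   0.998 -0.001]
 [ 0.998  0.06  -0.   ]
 [-0.    -0.001 -1.   ]] [[-1.69241545e-04 -9.53081622e-01 -3.02713384e-01  7.73668508e-02]
 [ 9.99999901e-01 -2.86120271e-04  3.41757084e-04  1.14977363e-04]
 [-4.12334831e-04 -3.02713296e-01  9.53081576e-01 -1.63979005e-01]
 [ 0.00000000e+00  0.00000000e+00  0.00000000e+00  1.00000000e+00]]
wrist insert_grip 0.61 [0.5707 0.3184 0.1226]
wrist insert_grip 0.41 [0.578  0.0214 0.0491]
wrist insert_base 0.91 [0.5702 0.3214 0.0114]
```

View pics/w1.png

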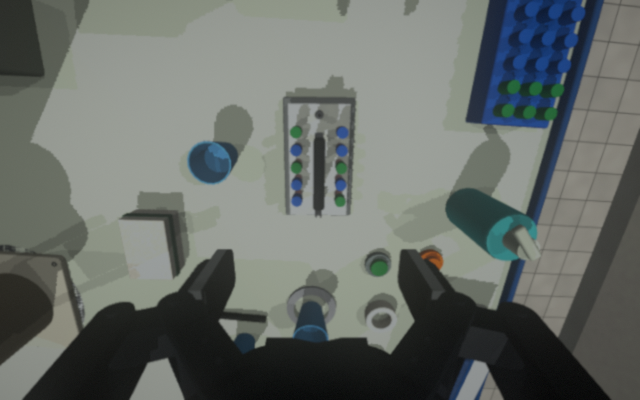

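In the wrist view the bar runs from about (320,136) to (318,214), between the tube rows. I'll measure its line.

```bash
python3 - <<'E'
from a import *
s,d=wcap(); g=cv2.cvtColor(d['img'],cv2.COLOR_RGB2GRAY)
m=np.zeros_like(g); m[130:216,308:332]=g[130:216,308:332]<50
n,l,st,c=cv2.connectedComponentsWithStats(m); i=1+st[1:,4].argmax()
P=np.argwhere(l==i)[:,::-1]; X=unproj(d,P,.128)*1000
print(st[i],np.median(X,0)); (cx,cy),(w,h),a=cv2.minAreaRect(X.astype(np.float32)); print(cx,cy,w,h,a)
f=cv2.fitLine(X.astype(np.float32),cv2.DIST_HUBER,0,.01,.01).ravel();print(f, np.degrees(np.arctan2(-f[0]*np.sign(f[1]),abs(f[1]))))
for q in('insert_base',):
    r=vision.silhouettes(q,'wrist')[0]; pts=unproj(d,np.argwhere(r['pixels'])[:,::-1],.037).astype(np.float32)
    print(cv2.minAreaRect(pts*1000))
E
```

```text
[315 138   8  42 234] [571.95431413 345.03755733]
571.2413940429688 338.5691223144531 8.362475395202637 49.105010986328125 3.8269994258880615
[ 1.4517991e-01 -9.8940527e-01  5.7197321e+02  3.4239655e+02] 8.347698
((572.8765869140625, 318.57928466796875), (93.42903900146484, 171.8637237548828), 2.600018262863159)
```

>>> step_arm(motion=[0.002,0.0,-0.04,0,0.002,0.0,-0.08,0,0.002,0.0,-0.12,0,0.002,0.0,-0.12,0,0.002,0.0,-0.12,0])

```text
clock: 4.27
eef_pos: [0.5709, 0.3178, 0.1776]
orientation: [[-0.059, 0.998, -0.004], [0.998, 0.059, -0.002], [-0.002, -0.004, -1.0]]
force: [-0.5, 0.3, 1.2]
gripper_width: 0.0855
finger_force: 0.0
```

```bash
python3 - <<'E'
from a import *
s,d=wcap(); print(s['eef_pos']); cv2.imwrite('pics/w2.png',cv2.resize(d['img'][60:360,170:470,::-1],None,fx=2,fy=2))
marks('wrist',['insert_grip'])
E
```

```text
[0.57093765 0.31780878 0.17761662]
wrist insert_grip 0.76 [0.5723 0.3192 0.1203]
```

View pics/w2.png

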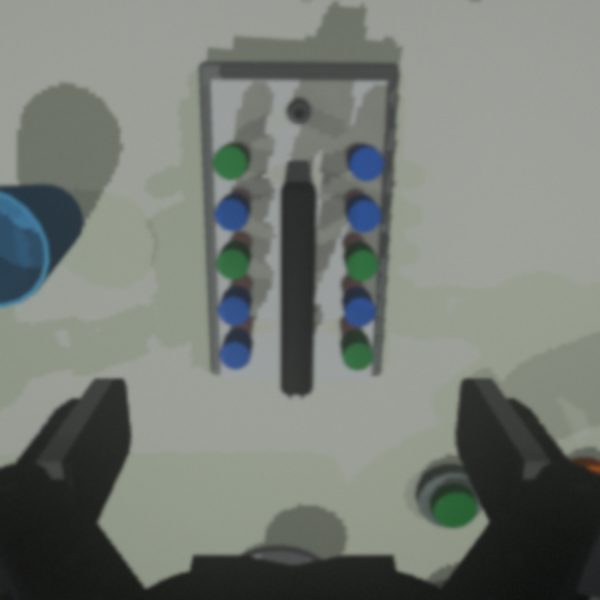

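The bar top's far-end centre is at full-image (319.3,151.5) and its near-end centre at (318.2,256).

```bash
python3 - <<'E'
from a import *
s,d=wcap()
X=unproj(d,[(319.3,151.5),(318.2,256),(319.5,115.5),(270.5,94.0),(368.5,94.0)],.128); X[2]=unproj(d,[(319.5,115.5)],.085)[0]
X[3:]=unproj(d,[(272,93.0),(369,93.0)],.037)
v=X[0]-X[1]; print(s['eef_pos'],X*1000,np.linalg.norm(v),X[:2].mean(0),np.degrees(np.arctan2(-v[0],v[1])),np.linalg.norm(X[3]-X[4]))
E
```

```text
[0.57376613 0.31916887 0.18174109] [[573.85358365 364.64054144]
 [578.51460643 274.84503714]
 [573.04186768 390.224638  ]
 [523.77176378 408.54794499]
 [623.19935762 414.46870498]] 0.08991639297530742 [0.5761841  0.31974279] 2.971390100455706 0.09960372390315213
```

>>> step_arm(motion=[0,0.001,-0.02,-0.2,0,0.001,-0.04,-0.2,0,0.001,-0.055,-0.2,0,0.001,-0.065,-0.2,0,0.001,-0.065,-0.2,0,0.001,-0.065,-0.2,0,0.001,-0.065,-0.2,0,0.001,-0.065,-0.2,0,0.001,-0.065,-0.2,0,0.001,-0.065,-0.2], jaw=0.045)

```text
clock: 5.25
eef_pos: [0.5728, 0.3194, 0.1151]
orientation: [[-0.055, 0.998, 0.001], [0.998, 0.055, 0.001], [0.001, 0.001, -1.0]]
force: [-0.4, -0.4, -0.7]
gripper_width: 0.0451
finger_force: 0.0
```

```bash
python3 - <<'E'
from a import *
s,d=wcap(); print(s['eef_pos'],s['joint_vel'],s['force']); cv2.imwrite('pics/w3.png',cv2.resize(d['img'][60:360,170:470,::-1],None,fx=2,fy=2))
marks('wrist',['insert_grip'])
E
```

```text
[0.5728288  0.31940506 0.11506328] [-0.00061994  0.00532234  0.00270628  0.00181376 -0.00270166 -0.0010437 ] [-0.43013669 -0.36520709 -0.74819651]
wrist insert_grip 0.65 [0.5692 0.3199 0.1232]
```

View pics/w3.png

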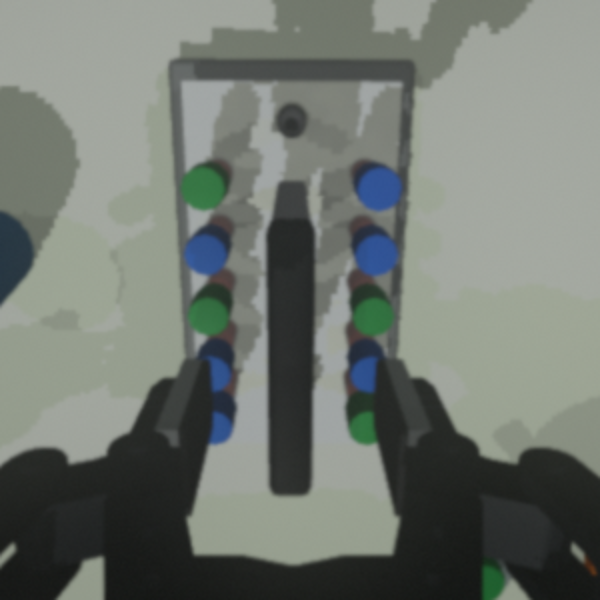

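The bar runs from (315.5,171) to (315.3,306) and the jaw centre is near column 317.5, so there is about 1.4 mm of offset left.

```bash
python3 - <<'E'
from a import *
s,d=wcap(); print(s['eef_pos'])
X=unproj(d,[(315.5,171),(315.3,306)],.128); v=X[0]-X[1]
print(X*1000,np.linalg.norm(v),X.mean(0),np.degrees(np.arctan2(-v[0],v[1])),d['mtx'],d['distortion'])
E
```

```text
[0.5725375  0.31930746 0.11460988]
[[569.87684788 363.88817449]
 [574.52636327 276.48762523]] 0.08752413384803746 [0.57220161 0.3201879 ] 3.045137984863339 [[283.52695889   0.         316.14524763]
 [  0.         283.52695889 197.63629936]
 [  0.           0.           1.        ]] [-0.0240984  0.         0.         0.         0.       ]
```

>>> step_arm(motion=[-0.0005,0.0005,-0.0015,0,-0.0005,0.0005,-0.0015,0,-0.0005,0.0005,-0.0015,0,-0.0005,0.0005,-0.0015,0,-0.0005,0.0005,-0.0015,0,-0.0005,0.0005,-0.0015,0,-0.0005,0.0005,-0.0015,0,-0.0005,0.0005,-0.0015,0], jaw=0.0, grip_force=60)

```text
clock: 6.07
eef_pos: [0.5719, 0.3197, 0.1127]
orientation: [[-0.055, 0.998, 0.0], [0.998, 0.055, -0.0], [-0.0, 0.0, -1.0]]
force: [0.4, -0.2, 0.3]
gripper_width: 0.0001
finger_force: 0.0
```

```bash
python3 - <<'E'
from a import *
s,d=wcap(); print(s['eef_pos'],s['gripper_width'],s['finger_force'],s['force'])
cv2.imwrite('pics/w4.png',cv2.resize(d['img'][60:360,170:470,::-1],None,fx=2,fy=2))
marks('wrist',['insert_grip']); snap('side','x.png'); marks('side',['insert_grip'])
E
```

```text
[0.57190594 0.3197076  0.11272559] 5.060511674387746e-05 0.0 [ 0.42681753 -0.17552774  0.31701697]
wrist insert_grip 0.61 [0.5696 0.3218 0.1225]
side insert_grip 0.87 [0.5749 0.3151 0.119 ]
```

View pics/w4.png

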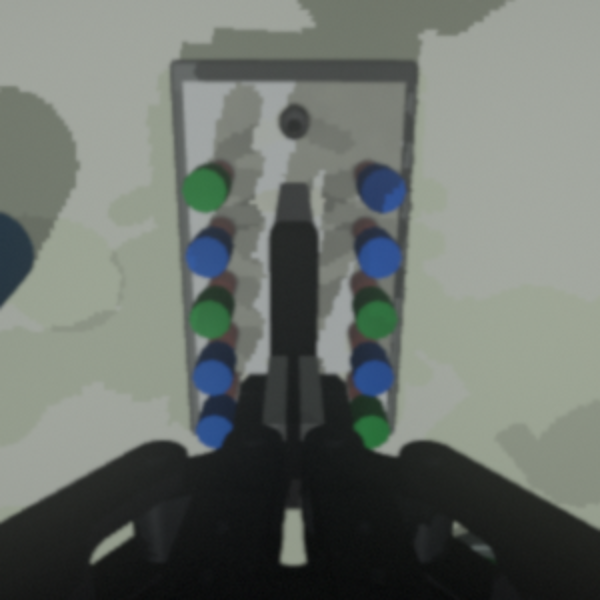

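```bash
python3 - <<'E'
import cv2
i=cv2.imread('pics/x.png'); cv2.imwrite('pics/x2.png',cv2.resize(i[200:400,220:440],None,fx=3,fy=3,interpolation=2))
E
```

```text
(no output)
```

View pics/x2.png

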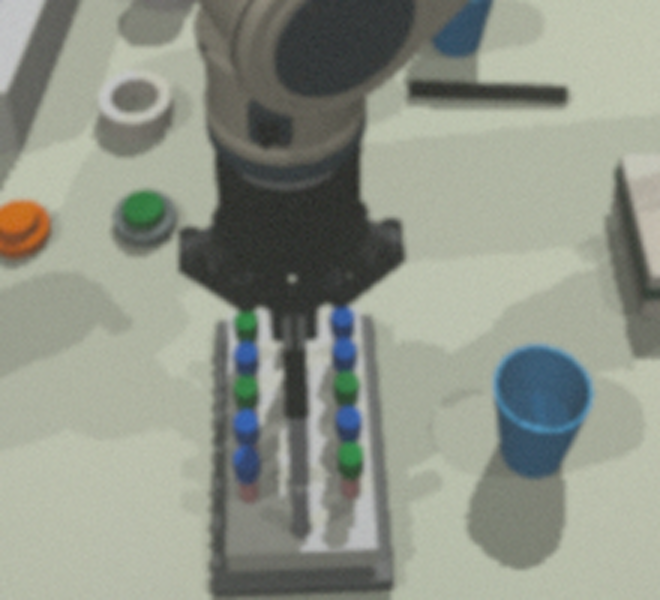

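```bash
python3 - <<'E'
from a import *
d=vision.capture('side'); s=status.sense(); e=s['eef_pos']; print(e, s['orientation'].round(3))
def pr(D,X): return cv2.projectPoints(np.array(X,float).reshape(-1,1,3),cv2.Rodrigues(D['R'])[0],D['t'],D['mtx'],D['distortion'])[0].reshape(-1,2)
def show(n,p): print(n,p.round(1).tolist())
pts=[e+[0,.011,z] for z in(-.011,.0,.011,.025)]
show('tip side crop',(pr(d,pts)-[220,200])*3)
bar=[[.572-.0025,.365,.128],[.5745,.275,.128],[.5695,.365,.114]]
show('bar side crop',(pr(d,bar)-[220,200])*3)
s,w=wcap()
show('tip wrist crop',(pr(w,pts)-[170,60])*2); show('bar wrist crop',(pr(w,bar)-[170,60])*2)
E
```

```text
[0.57190717 0.31971769 0.11273553] [[-0.055  0.998  0.   ]
 [ 0.998  0.055  0.   ]
 [ 0.     0.    -1.   ]]
tip side crop [[290.3, 381.7], [289.8, 371.6], [289.4, 361.3], [288.9, 347.9]]
bar side crop [[292.0, 409.9], [287.3, 278.5], [292.5, 422.8]]
tip wrist crop [[293.6, 306.5], [293.7, 319.1], [293.8, 333.2], [294.0, 354.0]]
bar wrist crop [[292.1, 221.0], [292.1, 501.0], [292.1, 210.8]]
```

The pictures put the fingertips at about z = 0.14 (side crop row 340, wrist crop row 355). That is above the bar, so the jaws shut over it. The pads sit farther back than the interface text says. I'll open, lower and close again, watching the force.

>>> step_arm(motion=[0,0,0.02,0,0,0,0.02,0,0,0,0.02,0,0,0,0.02,0,0,0,0,0,0,0,-0.01,0,0,0,-0.015,0,0,0,-0.02,0,0,0,-0.02,0,0,0,-0.02,0], jaw=0.035)

```text
clock: 7.2
eef_pos: [0.5718, 0.3197, 0.0925]
orientation: [[-0.055, 0.998, -0.0], [0.998, 0.055, -0.0], [-0.0, -0.0, -1.0]]
force: [0.8, -1.0, 0.7]
gripper_width: 0.0346
finger_force: 0.0
```

>>> step_arm(motion=[0,0,0,0,0,0,0,0,0,0,0,0,0,0,0,0,0,0,0,0,0,0,0,0], jaw=0.0, grip_force=20)

```text
clock: 7.7
eef_pos: [0.5721, 0.3199, 0.0933]
orientation: [[-0.055, 0.998, 0.001], [0.998, 0.055, 0.0], [0.0, 0.001, -1.0]]
force: [-2.3, 0.4, 4.6]
gripper_width: 0.0134
finger_force: 23.9
```

>>> step_arm(motion=[0,0,0,0,0,0,0,0,0,0,0,0,0,0,0,0,0,0,-0.006,0,0,0,-0.012,0,0,0,-0.012,0,0,0,-0.012,0], jaw=0.03)

```text
clock: 8.37
eef_pos: [0.5714, 0.3194, 0.0798]
orientation: [[-0.055, 0.998, -0.001], [0.998, 0.055, -0.001], [-0.001, -0.001, -1.0]]
force: [-0.2, -0.3, 0.7]
gripper_width: 0.0299
finger_force: 0.0
```

>>> step_arm(motion=[0,0,0,0,0,0,0,0,0,0,0,0,0,0,0,0,0,0,0,0,0,0,0,0], jaw=0.0, grip_force=70)

```text
clock: 8.87
eef_pos: [0.5721, 0.3198, 0.0808]
orientation: [[-0.055, 0.998, 0.0], [0.998, 0.055, 0.0], [0.0, 0.0, -1.0]]
force: [0.4, -0.1, -1.9]
gripper_width: 0.0128
finger_force: 68.5
```

Gripped, with small side forces. Next I'll lift slowly straight up.

>>> step_arm(motion=[0,0,0.002,0,0,0,0.005,0,0,0,0.008,0,0,0,0.011,0,0,0,0.014,0,0,0,0.017,0,0,0,0.02,0,0,0,0.023,0,0,0,0.026,0,0,0,0.029,0,0,0,0.032,0,0,0,0.035,0])

```text
clock: 9.87
eef_pos: [0.5719, 0.3197, 0.116]
orientation: [[-0.055, 0.998, -0.0], [0.998, 0.055, -0.0], [-0.0, -0.0, -1.0]]
force: [-0.1, 0.2, -4.1]
gripper_width: 0.0129
finger_force: 68.2
```

```bash
python3 - <<'E'
from a import *
s=status.sense(); print(s['eef_pos'],s['force'],s['moment'],s['gripper_width'])
snap('side','y.png'); marks('side',['insert_grip','insert_base'])
wcap(); marks('wrist',['insert_grip'])
E
```

```text
[0.57185341 0.31968852 0.11600572] [-0.13343369  0.18896475 -4.07359187] [0.00809467 0.01007297 0.04030808] 0.01289808361939839
side insert_grip 0.84 [0.5737 0.3172 0.1529]
side insert_grip 0.26 [0.4195 0.0034 0.0016]
side insert_base 0.6 [0.5701 0.3181 0.0503]
wrist insert_grip 0.56 [0.5713 0.3207 0.1567]
```

>>> step_arm(motion=[0,0,0.005,0,0,0,0.01,0,0,0,0.015,0,0,0,0.02,0,0,0,0.025,0,0,0,0.03,0,0,0,0.036,0,0,0,0.042,0,0,0,0.05,0,0,0,0.06,0,0,0,0.075,0,0,0,0.095,0])

```text
clock: 11.12
eef_pos: [0.5711, 0.3193, 0.2107]
orientation: [[-0.055, 0.998, -0.002], [0.998, 0.055, -0.001], [-0.001, -0.002, -1.0]]
force: [0.7, -0.6, -3.4]
gripper_width: 0.0132
finger_force: 68.3
```

>>> step_arm(motion=[0,-0.01,0,0,0,-0.03,0,0,-0.001,-0.06,0,-1,-0.001,-0.09,0,-1,-0.002,-0.12,0,-1,-0.003,-0.15,0,-1,-0.003,-0.18,0,-1,-0.003,-0.21,0,-1,-0.003,-0.24,0,-1,-0.003,-0.27,0,-1,-0.003,-0.295,0,-1,-0.003,-0.31,0,-1])

```text
clock: 12.12
eef_pos: [0.5681, 0.0066, 0.2104]
orientation: [[-0.036, 0.999, -0.0], [0.999, 0.036, -0.001], [-0.001, -0.0, -1.0]]
force: [0.2, 0.1, -4.3]
gripper_width: 0.0124
finger_force: 68.3
```

>>> step_arm(motion=[-0.001,-0.02,0,0,-0.001,-0.045,0,-1,-0.002,-0.075,0,-1.3,-0.002,-0.105,0,-1.3,-0.003,-0.135,0,-1.3,-0.003,-0.165,0,-1.3,-0.003,-0.195,0,-1.3,-0.003,-0.225,0,-1.3,-0.003,-0.255,0,-1.3,-0.003,-0.28,0,-1.3,-0.003,-0.298,0,-1.3,-0.003,-0.305,0,-1.3])

```text
clock: 13.12
eef_pos: [0.5649, -0.2984, 0.2103]
orientation: [[-0.013, 1.0, -0.0], [1.0, 0.013, -0.001], [-0.001, -0.0, -1.0]]
force: [-0.8, 0.6, -3.6]
gripper_width: 0.013
finger_force: 68.3
```

```bash
python3 - <<'E'
from a import *
s,d=wcap('w5.png'); print(s['clock'],s['eef_pos'],s['force'],s['gripper_width'])
marks('wrist',['tray_floor','insert_grip'])
d=vision.capture('top');marks('top',['cup3_mid','cup4_mid','stand_cup','insert_grip'])
d=snap('side','y2.png');marks('side',['insert_grip','insert_base','tray_floor','cup3_mid','cup4_mid'])
E
```

```text
13.1167 [ 0.56490591 -0.29836267  0.21027874] [-0.77181081  0.6164767  -3.58033971] 0.012987463438456078
wrist insert_grip 0.91 [ 0.5639 -0.2987  0.2523]
top cup3_mid 0.74 [0.417  0.3129 0.0363]
top cup4_mid 0.61 [ 0.4493 -0.0674  0.0371]
top stand_cup 0.71 [0.5752 0.027  0.0449]
side insert_grip 0.56 [ 0.5664 -0.295   0.2489]
side insert_base 0.77 [ 0.5661 -0.2947  0.1461]
side tray_floor 0.57 [ 0.5656 -0.2907  0.0073]
side cup3_mid 0.97 [0.4152 0.3141 0.0383]
side cup4_mid 0.57 [ 0.442  -0.0708  0.0388]
```

View pics/w5.png

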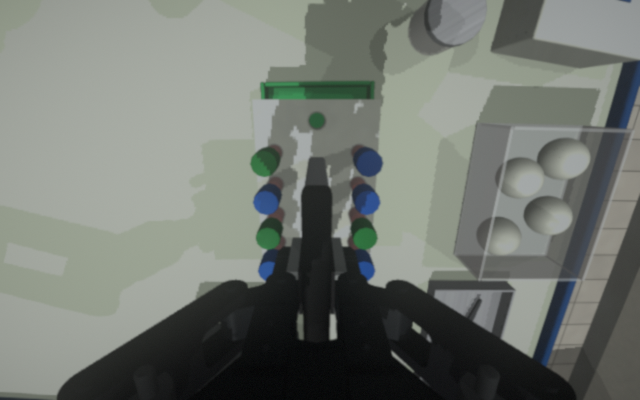

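The held insert (column 316) is centred over the tray edge (columns 262 to 374). I'll lower it.

>>> step_arm(motion=[0.001,0.003,-0.02,0,0.001,0.003,-0.045,0,0.001,0.003,-0.07,0,0.001,0.003,-0.09,0,0.001,0.003,-0.105,0,0.001,0.003,-0.115,0,0.001,0.003,-0.123,0,0.001,0.003,-0.129,0,0.001,0.003,-0.133,0,0.001,0.003,-0.136,0,0.001,0.003,-0.138,0,0.001,0.003,-0.139,0])

```text
clock: 14.82
eef_pos: [0.5672, -0.2924, 0.072]
orientation: [[-0.015, 1.0, 0.001], [1.0, 0.015, -0.0], [-0.0, 0.001, -1.0]]
force: [-0.4, 0.2, -3.7]
gripper_width: 0.0126
finger_force: 68.3
```

>>> step_arm(motion=[0,0,-0.0005,0,0,0,-0.001,0,0,0,-0.001,0])

```text
clock: 15.07
eef_pos: [0.567, -0.2923, 0.071]
orientation: [[-0.015, 1.0, 0.0], [1.0, 0.015, -0.0], [-0.0, 0.0, -1.0]]
force: [-0.2, -0.1, -4.6]
gripper_width: 0.0125
finger_force: 68.3
```

>>> step_arm(motion=[0,-0.002,-0.001,0,0,-0.002,-0.0015,0,0,-0.002,-0.002,0,0,-0.002,-0.002,0])

```text
clock: 15.4
eef_pos: [0.5673, -0.2932, 0.0707]
orientation: [[-0.015, 1.0, 0.001], [1.0, 0.015, 0.001], [0.001, 0.001, -1.0]]
force: [-3.9, 8.0, 12.0]
gripper_width: 0.0128
finger_force: 70.6
```

On the floor. Release and rise.

>>> step_arm(motion=[0,0,0.001,0,0,0,0.001,0,0,0,0.001,0,0,0,0.001,0,0,0,0.001,0,0,0,0.03,0,0,0,0.06,0,0,0,0.09,0,0,0,0.12,0,0,0,0.14,0,0,0,0.14,0,0,0,0.14,0], jaw=0.045, grip_force=30)

```text
clock: 16.4
eef_pos: [0.5675, -0.2947, 0.21]
orientation: [[-0.015, 1.0, 0.002], [1.0, 0.015, -0.001], [-0.001, 0.002, -1.0]]
force: [-0.6, -1.0, 0.2]
gripper_width: 0.045
finger_force: 0.0
```

```bash
python3 - <<'E'
from a import *
s,d=wcap(); print(s['clock'],s['eef_pos'],s['force'])
marks('wrist',['insert_grip','insert_base'])
d=snap('side','y3.png');marks('side',['insert_grip','insert_base','tray_floor','cup3_mid','cup4_mid','stand_cup'])
snap('top','t3.png');marks('top',['insert_grip','insert_base','tray_floor','cup3_mid','cup4_mid','stand_cup'])
E
```

```text
16.4 [ 0.56753456 -0.29473374  0.21001148] [-0.55230581 -1.04985866  0.23768449]
wrist insert_grip 0.81 [ 0.5678 -0.295   0.1141]
wrist insert_grip 0.39 [ 0.5667 -0.2934  0.0023]
wrist insert_base 0.62 [ 0.5702 -0.2929  0.0018]
side insert_grip 0.93 [ 0.5679 -0.2935  0.111 ]
side insert_base 0.62 [ 0.5677 -0.2958  0.0069]
side insert_base 0.22 [ 0.5697 -0.2957  0.1099]
side cup3_mid 0.7 [0.4585 0.3251 0.0376]
side cup4_mid 0.68 [ 0.4432 -0.0664  0.0379]
side stand_cup 0.9 [0.5778 0.0245 0.0483]
top insert_grip 0.77 [ 0.5635 -0.2924  0.1097]
top insert_base 0.97 [ 0.5687 -0.2943  0.0087]
top tray_floor 0.25 [ 0.4483 -0.0651  0.0354]
top cup3_mid 0.89 [0.4612 0.3238 0.0382]
top cup4_mid 0.61 [ 0.449  -0.068   0.0374]
top stand_cup 0.58 [0.5772 0.0263 0.0491]
```

The insert lies flat in the tray. Cup3 has been knocked to (0.460,0.324). I'll take cup4 first.

>>> step_arm(motion=[-0.02,0.04,0,0,-0.04,0.075,0,0,-0.06,0.11,0,0,-0.08,0.145,0,0,-0.095,0.18,0,0,-0.11,0.205,0,0,-0.12,0.227,0,0,-0.12,0.227,-0.02,0,-0.12,0.227,-0.04,0,-0.12,0.227,-0.04,0,-0.12,0.227,-0.04,0,-0.12,0.227,-0.04,0], jaw=0.0854)

```text
clock: 18.25
eef_pos: [0.4475, -0.0675, 0.1694]
orientation: [[-0.015, 1.0, 0.001], [1.0, 0.015, -0.0], [-0.0, 0.001, -1.0]]
force: [0.2, 0.1, -0.2]
gripper_width: 0.0853
finger_force: 0.0
```

```bash
python3 - <<'E'
from a import *
s,d=wcap(); e=s['eef_pos']; print(s['clock'],e,s['force'])
marks('wrist',['cup4_mid','stand_cup'])
for c,D in (('wrist',d),):
  for r in vision.silhouettes('cup4_mid',c)[:2]:
    P=np.argwhere(r['pixels'])[:,::-1]; print(r['p'],len(P),P.min(0),P.max(0))
a=cv2.resize(d['img'][100:400,120:520],(400,300)) 
D=vision.capture('side'); marks('side',['cup4_mid'])
def pr(D,X): return cv2.projectPoints(np.array(X,float).reshape(-1,1,3),cv2.Rodrigues(D['R'])[0],D['t'],D['mtx'],D['distortion'])[0].reshape(-1,2)
c=pr(D,[e])[0]; u,v=int(c[0]),int(c[1]); print(u,v)
b=cv2.resize(D['img'][v-100:v+50,u-100:u+100],(800,600),interpolation=2)
R=s['orientation']
for z in(.011,-.02,-.03,-.04,-.05):
    p=[e+R@[x,y,z] for y in(-.0425,.0425) for x in(-.011,.011)]
    q=(pr(D,p)-[u-100,v-100])*4
    for k in q: cv2.circle(b,tuple(int(i) for i in k),3,(255,0,0) if z>0 else (255,int(-z*5000),0),-1)
cv2.imwrite('pics/s1.png',b[:,:,::-1])
E
```

```text
18.25 [ 0.44747318 -0.06752546  0.16944972] [ 0.19767562  0.0661414  -0.22531429]
wrist cup4_mid 0.83 [ 0.4417 -0.0635  0.0385]
wrist cup4_mid 0.54 [ 0.5659 -0.2902  0.0032]
wrist stand_cup 0.96 [0.578  0.0276 0.0483]
wrist stand_cup 0.4 [ 0.6995 -0.1266 -0.0048]
0.6 3264 [281 157] [346 222]
0.58 83 [554   0] [576   4]
side cup4_mid 0.76 [ 0.4455 -0.0702  0.0381]
373 160
```

View pics/s1.png

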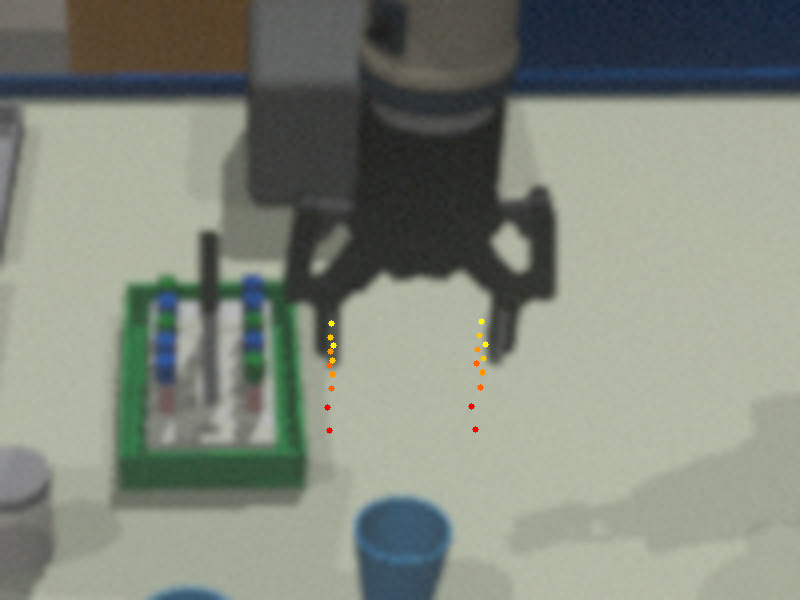

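Fully open, the tips sit about 39 mm behind the TCP (tip row 362 in the crop), so about 33 mm at cup width. I'll lower around the cup with the tips ending near z = 0.05.

>>> step_arm(motion=[-0.002,0,-0.03,0,-0.002,0,-0.06,0,-0.002,0,-0.09,0,-0.002,0,-0.115,0,-0.002,0,-0.135,0,-0.002,0,-0.146,0,-0.002,0,-0.152,0,-0.002,0,-0.152,0,-0.002,0,-0.152,0])

```text
clock: 19.3
eef_pos: [0.4452, -0.0674, 0.017]
orientation: [[-0.015, 1.0, 0.0], [1.0, 0.015, -0.0], [-0.0, 0.0, -1.0]]
force: [0.1, -0.3, 0.8]
gripper_width: 0.0861
finger_force: 0.0
```

>>> step_arm(motion=[0,0,0,0,0,0,0,0,0,0,0,0,0,0,0,0,0,0,0,0,0,0,0,0,0,0,0,0], jaw=0.03, grip_force=25)

```text
clock: 19.88
eef_pos: [0.4457, -0.0674, 0.0179]
orientation: [[-0.015, 1.0, 0.002], [1.0, 0.015, -0.0], [-0.0, 0.002, -1.0]]
force: [-1.5, -0.5, 7.5]
gripper_width: 0.0599
finger_force: 25.2
```

```bash
python3 - <<'E'
from a import *
s,d=wcap(); print(s['eef_pos'],s['force'],s['gripper_width'],s['finger_force'])
marks('wrist',['cup4_mid','stand_cup'])
vision.capture('side'); marks('side',['cup4_mid'])
E
```

```text
[ 0.4456988  -0.06742924  0.01790846] [-1.45299218 -0.52496966  7.47067872] 0.05988435785625425 25.223978898720816
wrist cup4_mid 0.94 [ 0.4439 -0.0658  0.0401]
side cup4_mid 0.86 [ 0.4431 -0.0694  0.0385]
```

>>> step_arm(motion=[0,0,0.01,0,0,0,0.03,0,0,0,0.06,0,0,0,0.09,0,0.02,0.014,0.11,0,0.045,0.03,0.11,0,0.07,0.048,0.11,0,0.095,0.066,0.11,0,0.118,0.082,0.11,0,0.132,0.092,0.11,0,0.132,0.092,0.11,0,0.132,0.092,0.11,0])

```text
clock: 21.13
eef_pos: [0.577, 0.0252, 0.1273]
orientation: [[-0.017, 1.0, 0.0], [1.0, 0.017, -0.0], [-0.0, 0.0, -1.0]]
force: [0.5, 0.2, -1.6]
gripper_width: 0.0592
finger_force: 27.5
```

>>> step_arm(motion=[0,0,0,0,0,0,0,0])

```text
clock: 21.3
eef_pos: [0.5757, 0.0242, 0.1269]
orientation: [[-0.015, 1.0, -0.001], [1.0, 0.015, -0.0], [-0.0, -0.001, -1.0]]
force: [0.0, 0.1, -1.0]
gripper_width: 0.0588
finger_force: 27.5
```

```bash
python3 - <<'E'
from a import *
s,d=wcap('w6.png'); print(s['eef_pos'],s['force'],s['gripper_width'],s['finger_force'])
marks('wrist',['cup4_mid','stand_cup'])
snap('side','s6.png'); marks('side',['cup4_mid','stand_cup'])
snap('top','t6.png'); marks('top',['cup4_mid','stand_cup'])
E
```

```text
[0.57571538 0.02416699 0.12689982] [ 0.02198055  0.14554942 -1.01433814] 0.05884792743609896 27.52938193967566
wrist cup4_mid 0.56 [0.574  0.028  0.1466]
wrist stand_cup 0.86 [0.5783 0.0256 0.0492]
side stand_cup 0.92 [0.5787 0.0222 0.0493]
side stand_cup 0.71 [0.4202 0.0035 0.0013]
top cup4_mid 0.36 [ 0.696  -0.1324 -0.0013]
top stand_cup 0.64 [0.5788 0.0266 0.0532]
```

>>> step_arm(motion=[0.003,0,-0.01,0,0.003,0,-0.02,0,0.003,0,-0.028,0,0.003,0,-0.034,0,0.003,0,-0.04,0,0.003,0,-0.045,0,0.003,0,-0.045,0,0.003,0,-0.045,0])

```text
clock: 22.42
eef_pos: [0.5797, 0.0247, 0.0814]
orientation: [[-0.015, 1.0, -0.001], [1.0, 0.015, -0.0], [-0.0, -0.001, -1.0]]
force: [0.2, 0.2, -1.8]
gripper_width: 0.0594
finger_force: 27.5
```

>>> step_arm(motion=[0,0,-0.005,0,0,0,-0.01,0,0,0,-0.014,0,0,0,-0.017,0,0,0,-0.019,0,0,0,-0.02,0])

```text
clock: 22.92
eef_pos: [0.5786, 0.0251, 0.0649]
orientation: [[-0.016, 1.0, -0.002], [1.0, 0.016, 0.0], [0.0, -0.002, -1.0]]
force: [-19.6, 2.2, 38.8]
gripper_width: 0.0593
finger_force: 26.8
```

>>> step_arm(motion=[0,0,0.01,0,-0.0025,0,0.01,0,-0.0025,0,0.01,0,-0.0025,0,0.005,0,-0.0025,0,0.003,0,-0.0025,0,0.003,0])

```text
clock: 23.42
eef_pos: [0.5767, 0.0247, 0.0634]
orientation: [[-0.015, 1.0, -0.002], [1.0, 0.015, -0.0], [0.0, -0.002, -1.0]]
force: [-0.1, -0.3, -0.8]
gripper_width: 0.0595
finger_force: 27.7
```

Free now, and lower. I'll continue down.

>>> step_arm(motion=[0,0,-0.001,0,0,0,-0.002,0,0,0,-0.003,0,0,0,-0.003,0])

```text
clock: 23.75
eef_pos: [0.5767, 0.0248, 0.0613]
orientation: [[-0.015, 1.0, -0.001], [1.0, 0.015, 0.0], [0.0, -0.001, -1.0]]
force: [-2.9, 1.0, -0.5]
gripper_width: 0.0593
finger_force: 27.7
```

>>> step_arm(motion=[-0.0005,0,-0.001,0,-0.0005,0,-0.002,0,-0.0005,0,-0.002,0,-0.0005,0,-0.002,0])

```text
clock: 24.08
eef_pos: [0.5765, 0.0248, 0.0596]
orientation: [[-0.015, 1.0, -0.001], [1.0, 0.015, 0.0], [0.0, -0.001, -1.0]]
force: [-3.2, 2.8, 1.3]
gripper_width: 0.0595
finger_force: 27.8
```

Near home. Release, rise and check.

>>> step_arm(motion=[0,0,0,0,0,0,0,0,0,0,0,0,0,0,0,0,0,0,0,0,0,0,0.03,0,0,0,0.06,0,0,0,0.09,0,0,0,0.12,0,0,0,0.14,0,0,0,0.14,0,0,0,0.14,0], jaw=0.0854)

```text
clock: 25.08
eef_pos: [0.5777, 0.0247, 0.201]
orientation: [[-0.015, 1.0, 0.003], [1.0, 0.015, 0.0], [-0.0, 0.003, -1.0]]
force: [-0.5, 0.8, -1.4]
gripper_width: 0.0853
finger_force: 0.0
```

```bash
python3 - <<'E'
from a import *
s,d=wcap(); print(s['clock'],s['eef_pos'],s['force'])
marks('wrist',['cup4_mid','cup3_mid','stand_cup'])
d=snap('side','s7.png'); marks('side',['cup4_mid','stand_cup','cup3_mid'])
t=snap('top','t7.png'); marks('top',['cup4_mid','cup3_mid'])
i=cv2.resize(d['img'][180:280,270:370],(600,600),interpolation=2); cv2.imwrite('pics/s7c.png',i[:,:,::-1])
E
```

```text
25.0833 [0.57771802 0.02469111 0.20097186] [-0.4896607   0.79057124 -1.38096111]
wrist cup4_mid 0.74 [0.578 0.031 0.082]
side cup4_mid 0.94 [0.5734 0.0266 0.0803]
side cup4_mid 0.52 [0.7123 0.0222 0.003 ]
side cup4_mid 0.41 [ 0.423  -0.0006  0.0019]
side stand_cup 0.82 [0.5787 0.022  0.048 ]
side cup3_mid 0.76 [0.4566 0.3253 0.0411]
top cup3_mid 0.8 [0.4562 0.3215 0.0373]
```

View pics/s7c.png

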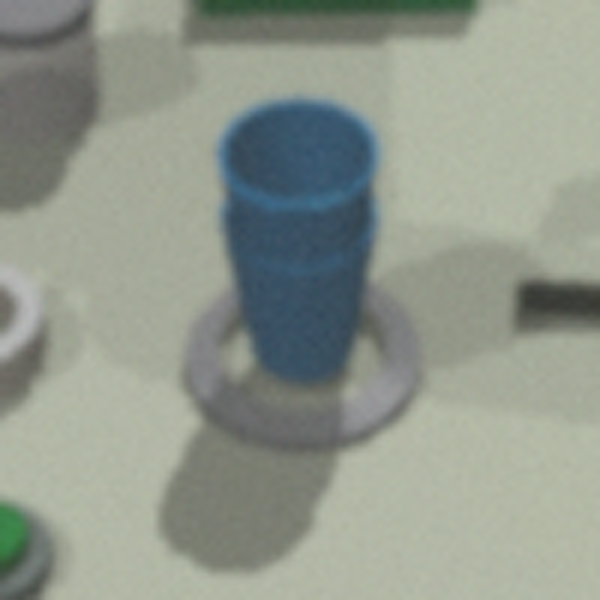

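Cup4 is nested upright (rims at crop rows 207 and 266). On to cup3, over (0.458,0.324).

>>> step_arm(motion=[-0.01,0.025,0,0,-0.025,0.06,0,0,-0.04,0.1,0,0,-0.055,0.138,0,0,-0.07,0.176,0,0,-0.085,0.214,0,0,-0.1,0.25,0,0,-0.113,0.28,0,0,-0.119,0.299,0,0,-0.119,0.299,-0.03,0,-0.119,0.299,-0.03,0,-0.119,0.299,-0.03,0])

```text
clock: 26.63
eef_pos: [0.4566, 0.323, 0.1686]
orientation: [[-0.016, 1.0, -0.003], [1.0, 0.016, -0.002], [-0.002, -0.003, -1.0]]
force: [-0.0, -0.5, -0.3]
gripper_width: 0.0853
finger_force: 0.0
```

>>> step_arm(motion=[0,0,0,0,0,0,0,0,0,0,0,0])

```text
clock: 26.88
eef_pos: [0.4588, 0.3234, 0.1708]
orientation: [[-0.014, 1.0, 0.001], [1.0, 0.014, 0.001], [0.001, 0.001, -1.0]]
force: [-0.2, -0.2, -0.4]
gripper_width: 0.0852
finger_force: 0.0
```

```bash
python3 - <<'E'
from a import *
s,d=wcap(); print(s['clock'],s['eef_pos'])
marks('wrist',['cup3_mid'])
vision.capture('side'); marks('side',['cup3_mid'])
E
```

```text
26.8833 [0.45878955 0.32340658 0.17078628]
wrist cup3_mid 0.77 [0.462  0.323  0.0399]
side cup3_mid 0.89 [0.4577 0.3239 0.0385]
```

>>> step_arm(motion=[0.001,0,-0.03,0,0.001,0,-0.06,0,0.001,0,-0.09,0,0.001,0,-0.115,0,0.001,0,-0.135,0,0.001,0,-0.146,0,0.001,0,-0.153,0,0.001,0,-0.153,0,0.001,0,-0.153,0])

```text
clock: 27.83
eef_pos: [0.4594, 0.324, 0.0173]
orientation: [[-0.015, 1.0, 0.001], [1.0, 0.015, 0.0], [0.0, 0.001, -1.0]]
force: [1.4, -0.2, 0.3]
gripper_width: 0.0855
finger_force: 0.0
```

>>> step_arm(motion=[0,0,0,0,0,0,0,0,0,0,0,0,0,0,0,0,0,0,0,0,0,0,0,0,0,0,0,0], jaw=0.03, grip_force=25)

```text
clock: 28.42
eef_pos: [0.4599, 0.3244, 0.0184]
orientation: [[-0.015, 1.0, 0.002], [1.0, 0.015, 0.002], [0.002, 0.002, -1.0]]
force: [1.0, -1.3, 6.3]
gripper_width: 0.0605
finger_force: 25.5
```

>>> step_arm(motion=[0,0,0.01,0,0,0,0.03,0,0,0,0.065,0,0,0,0.1,0,0.01,-0.025,0.14,0,0.022,-0.055,0.145,0,0.036,-0.091,0.145,0,0.05,-0.128,0.145,0,0.064,-0.164,0.145,0,0.078,-0.2,0.145,0,0.092,-0.235,0.145,0,0.104,-0.268,0.145,0])

```text
clock: 29.42
eef_pos: [0.5635, 0.0536, 0.163]
orientation: [[-0.015, 1.0, 0.001], [1.0, 0.015, 0.0], [-0.0, 0.001, -1.0]]
force: [1.7, 0.2, -0.6]
gripper_width: 0.0602
finger_force: 27.7
```

>>> step_arm(motion=[0.007,-0.018,0,0,0.0125,-0.031,0,0,0.0125,-0.031,0,0,0.0125,-0.031,0,0,0.0125,-0.031,0,0])

```text
clock: 29.83
eef_pos: [0.5749, 0.0256, 0.1619]
orientation: [[-0.016, 1.0, -0.0], [1.0, 0.016, 0.0], [0.0, -0.0, -1.0]]
force: [-0.1, 0.8, -0.8]
gripper_width: 0.06
finger_force: 27.7
```

```bash
python3 - <<'E'
from a import *
s,d=wcap(); print(s['clock'],s['eef_pos'],s['force'])
marks('wrist',['cup3_mid','stand_cup'])
vision.capture('side'); marks('side',['cup3_mid','stand_cup'])
E
```

```text
29.8333 [0.57485316 0.02564597 0.16188821] [-0.10184168  0.76602421 -0.80080207]
wrist cup3_mid 0.73 [0.5766 0.0261 0.1833]
wrist cup3_mid 0.54 [0.6956 0.1329 0.025 ]
wrist stand_cup 0.52 [7.045e-01 1.900e-02 7.000e-04]
side cup3_mid 0.57 [0.5741 0.027  0.1808]
side stand_cup 0.7 [0.5766 0.0258 0.0483]
```

>>> step_arm(motion=[0.0005,-0.0005,-0.01,0,0.0005,-0.0005,-0.022,0,0.0005,-0.0005,-0.034,0,0.0005,-0.0005,-0.044,0,0.0005,-0.0005,-0.05,0,0.0005,-0.0005,-0.055,0,0.0005,-0.0005,-0.055,0,0.0005,-0.0005,-0.055,0])

```text
clock: 30.8
eef_pos: [0.5758, 0.0242, 0.1064]
orientation: [[-0.015, 1.0, -0.001], [1.0, 0.015, -0.0], [0.0, -0.001, -1.0]]
force: [0.7, -0.3, -1.5]
gripper_width: 0.0602
finger_force: 27.7
```

>>> step_arm(motion=[0,0,-0.003,0,0,0,-0.006,0,0,0,-0.009,0,0,0,-0.01,0,0,0,-0.01,0])

```text
clock: 31.22
eef_pos: [0.5757, 0.0242, 0.0965]
orientation: [[-0.015, 1.0, -0.0], [1.0, 0.015, 0.0], [0.0, -0.0, -1.0]]
force: [-0.2, -0.5, -1.8]
gripper_width: 0.0605
finger_force: 27.7
```

>>> step_arm(motion=[0,0,-0.001,0,0,0,-0.002,0,0,0,-0.003,0,0,0,-0.004,0,0,0,-0.004,0])

```text
clock: 31.63
eef_pos: [0.5761, 0.0242, 0.0931]
orientation: [[-0.015, 1.0, 0.0], [1.0, 0.015, -0.0], [-0.0, 0.0, -1.0]]
force: [-1.2, 0.2, 4.0]
gripper_width: 0.0601
finger_force: 27.8
```

>>> step_arm(motion=[0,0,-0.0005,0,0,0,-0.0005,0,0,0,-0.0005,0,0,0,-0.0005,0,0,0,-0.0005,0,0,0,0.03,0,0,0,0.06,0,0,0,0.09,0,0,0,0.12,0,0,0,0.13,0,0,0,0.13,0,0,0,0.13,0], jaw=0.0854)

```text
clock: 32.63
eef_pos: [0.5757, 0.0242, 0.2225]
orientation: [[-0.015, 1.0, 0.0], [1.0, 0.015, 0.0], [0.0, 0.0, -1.0]]
force: [-0.3, -0.2, -0.8]
gripper_width: 0.0854
finger_force: 0.0
```

```bash
python3 - <<'E'
from a import *
s,d=wcap(); print(s['clock'],s['eef_pos'],s['force'])
marks('wrist',['cup4_mid','cup3_mid','stand_cup','ready_top'])
d=snap('side','s8.png'); marks('side',['cup4_mid','stand_cup','cup3_mid','ready_top','insert_grip'])
t=snap('top','t8.png'); marks('top',['cup3_mid','ready_top','cup1_mid'])
i=cv2.resize(d['img'][170:290,250:370],(600,600),interpolation=2); cv2.imwrite('pics/s8c.png',i[:,:,::-1])
E
```

```text
32.6333 [0.57569979 0.02424135 0.22246684] [-0.32705698 -0.20547077 -0.80668003]
wrist cup3_mid 0.67 [0.5749 0.0257 0.1159]
wrist cup3_mid 0.57 [0.6933 0.1345 0.0253]
wrist ready_top 0.88 [0.6926 0.1343 0.0249]
wrist ready_top 0.66 [0.7867 0.1445 0.0235]
side cup4_mid 0.7 [0.5757 0.0235 0.079 ]
side stand_cup 0.8 [0.578  0.0227 0.0494]
side stand_cup 0.61 [ 0.5659 -0.2965  0.0026]
side cup3_mid 0.65 [0.5727 0.0223 0.1151]
side ready_top 0.71 [0.689  0.1334 0.0223]
side ready_top 0.63 [0.7859 0.1444 0.0227]
side insert_grip 0.98 [ 0.5692 -0.2908  0.1114]
top ready_top 0.49 [0.7836 0.1448 0.0164]
```

View pics/s8c.png

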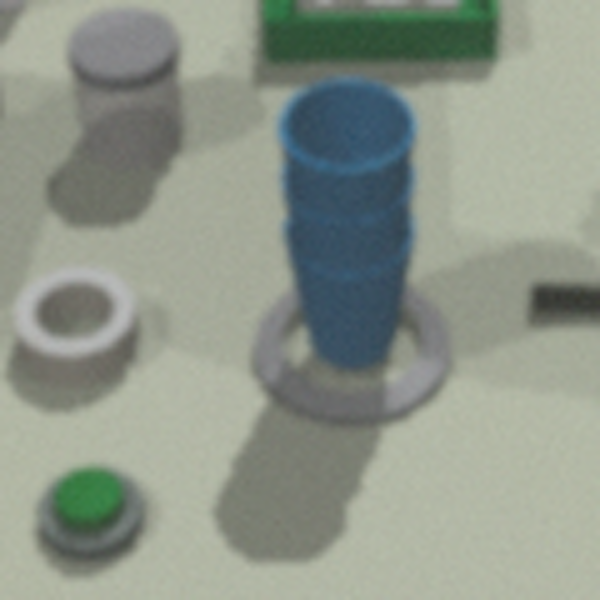

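Both cups are nested with even rim spacing (crop rows 168, 220 and 273). Now the green button at crop (90,495), about (0.692,0.133).

>>> step_arm(motion=[0.02,0.02,0,0,0.045,0.042,0,0,0.07,0.066,0,0,0.095,0.09,0,0,0.116,0.109,0,0,0.116,0.109,-0.03,0,0.116,0.109,-0.07,0,0.116,0.109,-0.11,0,0.116,0.109,-0.15,0,0.116,0.109,-0.18,0,0.116,0.109,-0.19,0,0.116,0.109,-0.19,0], jaw=0.0)

```text
clock: 34.38
eef_pos: [0.6896, 0.1328, 0.0294]
orientation: [[-0.015, 1.0, -0.006], [1.0, 0.015, -0.001], [-0.001, -0.006, -1.0]]
force: [-0.4, 0.1, 0.2]
gripper_width: -0.0001
finger_force: 0.0
```

>>> step_arm(motion=[0,0,-0.01,0,0,0,-0.015,0,0,0,-0.02,0,0,0,-0.025,0,0,0,-0.028,0,0,0,-0.03,0])

```text
clock: 34.88
eef_pos: [0.6921, 0.1332, 0.0029]
orientation: [[-0.015, 1.0, 0.001], [1.0, 0.015, 0.0], [0.0, 0.001, -1.0]]
force: [-0.1, -0.5, 0.6]
gripper_width: 0.0001
finger_force: 0.0
```

>>> step_arm(motion=[0,0,-0.002,0,0,0,-0.004,0,0,0,-0.006,0,0,0,-0.006,0])

```text
clock: 35.22
eef_pos: [0.6921, 0.1333, -0.0032]
orientation: [[-0.015, 1.0, 0.0], [1.0, 0.015, 0.0], [0.0, 0.0, -1.0]]
force: [-0.8, 0.9, 3.8]
gripper_width: 0.0003
finger_force: 1.6
```

>>> step_arm(motion=[0,0,-0.002,0,0,0,-0.004,0,0,0,-0.005,0,0,0,-0.006,0,0,0,-0.006,0])

```text
clock: 35.63
eef_pos: [0.6924, 0.1333, -0.0063]
orientation: [[-0.015, 1.0, 0.001], [1.0, 0.015, 0.0], [0.0, 0.001, -1.0]]
force: [-8.6, -1.9, 22.6]
gripper_width: -0.0001
finger_force: 11.5
```

Bottomed at 22 N. I'll hold briefly, then release and rise.

>>> step_arm(motion=[0,0,0,0,0,0,0,0,0,0,0.01,0,0,0,0.04,0,0,0,0.08,0,0,0,0.12,0,0,0,0.16,0,0,0,0.2,0,0,0,0.22,0,0,0,0.22,0,0,0,0.22,0,0,0,0.22,0])

```text
clock: 36.63
eef_pos: [0.691, 0.133, 0.2092]
orientation: [[-0.015, 1.0, -0.002], [1.0, 0.015, -0.0], [-0.0, -0.002, -1.0]]
force: [0.5, -0.5, -1.4]
gripper_width: -0.0004
finger_force: 0.0
```

```bash
python3 - <<'E'
from a import *
s=status.sense(); print(s['clock'],s['eef_pos'],s['force'])
d=snap('side','s9.png'); marks('side',['cup4_mid','cup3_mid','ready_top','insert_grip','jar','tape','pen'])
t=snap('top','t9.png'); marks('top',['insert_grip','cup4_mid','cup3_mid','jar','tape','pen'])
E
```

```text
36.6333 [0.69097448 0.13304565 0.20924749] [ 0.49514614 -0.45926191 -1.36251439]
side cup4_mid 0.83 [0.5732 0.0231 0.0807]
side cup3_mid 0.93 [0.5748 0.0235 0.1153]
side ready_top 0.74 [0.58   0.0226 0.0487]
side ready_top 0.68 [0.4217 0.0038 0.0027]
side ready_top 0.48 [0.6906 0.1367 0.0233]
side ready_top 0.44 [0.7849 0.1415 0.0176]
side insert_grip 0.74 [ 0.5696 -0.2957  0.1113]
side insert_grip 0.62 [0.6931 0.1321 0.0244]
side insert_grip 0.46 [0.4213 0.0018 0.0029]
side jar 0.62 [ 0.7005 -0.1319  0.0016]
side tape 0.93 [ 0.7104  0.0233 -0.0008]
side tape 0.67 [ 0.5666 -0.2937  0.0042]
side pen 0.59 [0.4223 0.     0.0012]
top insert_grip 0.57 [ 0.5654 -0.2944  0.11  ]
top cup3_mid 0.82 [0.576  0.0245 0.1128]
top jar 0.78 [ 0.6958 -0.1331 -0.    ]
top jar 0.24 [ 0.5685 -0.2928  0.1089]
top tape 0.76 [0.7128 0.0226 0.    ]
top pen 0.58 [ 0.4255 -0.0018  0.0012]
```

View pics/s9.png

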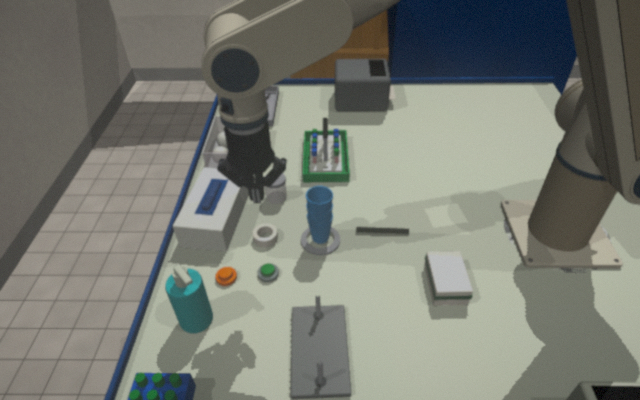

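The picture shows the insert in the tray at (326,155), the cups stacked upright at (320,215) and the button released at (267,271). The jar, tape roll and pen are where they started.

```bash
python3 -c "
from rig import finish_job; print(finish_job())"
```

```text
the job is handed in; nothing more can be done
None
```

I handed the job in with the insert flat in the green tray, both loose cups fully nested on the stand, the green button pressed and released, and the bystanders unmoved; no verdict was returned.

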